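Load a slide carrier under the stage clip

TASK

Load the black slide carrier into the slide viewer without grasping or lifting it: with one fingertip press the long steel thumb plate down and hold it, so that the clip's red nose lifts, and with the other fingertip push the carrier along the stage, beneath the nose, until its long side lies flush against the back fence over the lit window. Only then let the thumb plate up, so that the nose springs down onto the end of the carrier and clamps it there. Leave everything else where it stands.

Things in the scene. Friction and masses are not known exactly. Their poses are not given: they have to be found in the camera images.
- window (a point): the seat: middle of the lit white window (24 x 66 mm) on the top surface of the grey metal stage, 100 mm above the table; the seated carrier's origin lies here. The viewer is fixed, at a new place and turn each time; its axes, used below: x = push direction, to the back fence; y left; z up. Stage: x -99 to +29, y -58 to +59 mm, 30 mm above the cream light box (270 x 320 mm)
- fence (a point): foot of the dark steel back fence, middle of its face that looks along -x to the carrier: 10 mm high, 90 mm long along y, face 16 mm (+x) from the window's middle. Nothing guides the carrier sideways: pushed near its middle it runs straight. A magnifier, folded back, stands at the box's far left corner, up to 110 mm above the stage, at least 90 mm (+x) and 110 mm (+y) from the window's middle
- hinge (a point): the clip's hinge axis, parallel to x, at the right edge of the stage: 51 mm (-y) from the window's middle and 11 mm above the stage; this point is level with the thumb plate's middle, 36 mm (-x) from the window's middle. The rod is 6 mm thick; lugs 15 mm high at its two ends (54 mm to either side along x)
- carrier: the black slide carrier, glass slide in its top: a flat block 32 mm (its x) by 84 mm (its y) by 8 mm thick, 50 to 100 g; origin at the middle of its underside. It starts flat on the stage before the nose, 25 to 38 mm short (-x) of its seat, up to 4 mm to either side, long sides within 0.1 rad of parallel to the fence
- thumb_plate: the clip's bright ribbed steel thumb plate, right of the stage: 100 mm (x, along the push) by 34 mm, origin mid top face. It reaches from 6 to 40 mm outside (-y of) the hinge; at rest it slopes up outwards 0.3 rad (21 mm above the stage, 32 mm out). Pressed, it swings down past the stage's edge. It is long, so a fingertip holding it can slide along it as the hand moves with the push
- nose: the clip's red nose, 16 mm (x) by 5 mm (y) by 8 mm high, origin at its middle: from 2 mm short of the window's middle to 14 mm past it along x, 17 to 22 mm inside (+y of) the hinge, over the right-hand end of the seated carrier. Shut, its underside is 4 mm above the stage: the carrier cannot enter
- clip (a joint): angle of the spring clip, rad: 0 shut, grows as the thumb plate is pressed, stop at 0.95. From 0.35 on the nose clears the carrier; it rests on it at about 0.22. The spring always shuts it: some 3 N at the plate starts it, 5 to 7 N holds it at 0.5 to 0.7. A flat fingertip centred 32 mm outside the hinge and lowered to 3 mm above the stage's level holds it at about 0.65
- dish: a lidded culture dish, 62 mm across, 15 mm high, on the light box left of the stage; leave alone
- loupe: a black loupe, 34 mm across, 32 mm high, on the light box left of the stage; leave alone
- bottle_a: an amber bottle with blue cap, 68 mm across, 150 mm tall, on the table to the right; leave alone
- bottle_b: a second such bottle on the right; leave alone
- tip_box: a blue pipette tip box, 85 x 120 x 64 mm, on the table to the left; leave alone
- beaker: a pale beaker, 84 mm across, 110 mm tall, on the table to the left; leave alone
- spare: a blue slide carrier, same size as the black one, lying on the table on the right; leave alone
Things that resemble listed ones, but are neither listed nor needed, are in the scene too. What is shaped like the carrier but purple is not meant.

How it is judged (in metres and radians):
On the way, in this order (a step that is already met when the one before it is completed fails the run):
1. a finger holds the thumb plate down, so that the clip stands open, before the carrier has gone in beneath the nose (value of joint clip above 0.35 rad and contact force between the fingers and thumb_plate above 0.5 N and x of carrier in the frame of window below -0.012 m), for 0.1 s.
2. with the thumb plate still held down by a finger, the carrier is pushed beneath the nose right up to the back fence (value of joint clip above 0.33 rad and contact force between the fingers and thumb_plate above 0.5 N and x of carrier in the frame of window above -0.003 m), for 0.1 s.
At the end, for the whole second after the job is handed in: The carrier lies flat on the stage, its long side within 3 mm of the back fence and square to it within 0.06 rad, its middle within 9 mm of the window's middle along the fence, so that it covers the window; the nose rests on it and clamps it (over 1 N, clip at 0.12 to 0.32 rad) (x of carrier in the frame of window between -0.003 and 0.003 m and y of carrier in the frame of window between -0.009 and 0.009 m and z of carrier in the frame of window between -0.002 and 0.002 m and angle between the x axis of carrier and the x axis of window, either way round below 0.06 rad and angle between carrier's own z axis and vertical below 0.06 rad and value of joint clip between 0.12 and 0.32 rad and contact force between nose and carrier above 1 N); the robot touches nothing.
It fails at once if the carrier is lifted off the stage or tipped (z of carrier in the frame of window above 0.007 m or angle between carrier's own z axis and vertical above 0.2 rad).
It fails at once if a bystander is moved by more than 15 mm (distance of any of dish, loupe, bottle_a, bottle_b, tip_box, beaker, spare from where it was at the start of the episode above 0.015 m).
It also fails if it takes over 40 s, if anything falls off the work surface, if the arm or the gripper's body presses on something with over 40 N, if the wrist force passes 120 N, or if a joint passes its speed limit or range.

ROBOT

A 6-joint arm with a two-finger parallel gripper is mounted at the origin on the work surface. World frame = base frame: x ahead of the robot, y to its left, z up, the work surface at z = 0. Lengths are in m, angles in degrees, forces in N, time in s.
With the tool pointing down it reaches from about 0.25 to 0.725 m from the base axis. Payload 4 kg.
Tool frame: the origin (TCP) lies where the fingers leave the gripper's body, on its centre line; the fingertips stand 73 mm ahead of it and the grasp point (between the pads) lies 54 mm ahead of it; z points along the fingers, y is the direction in which the jaws open and shut (so a half turn about z gives the same grasp; the last joint's range is limited). The gripper opens to 85 mm and grips with 20 to 120 N. Pads are 22 mm wide; open, the fingers measure 114 mm over their backs; the gripper's body (76 mm by 85 mm) begins 54 mm behind the grasp point. The pads swing forward as they close: fully open they stand 13 mm farther back than shut.
Start: joints at [63.942, 13.785, 0.286, 76.501, 0, 90], TCP at [0.22, 0.449, 0.304] pointing down, gripper open.
Joint ranges: [-155.79, 155.79], [-60.16, 107.12], [-62.33, 73.08], [-114, 123.19], [-81.49, 82.49], [-180, 180]. Speed limits (degrees/s): [159.86, 159.86, 180, 180, 180, 180].

INTERFACE

Orientations are given as a 3x3 rotation matrix whose columns are the frame's x, y, z axes.
In Python, from station import arm, vision gives the robot as it stands. The module is installed in compiled form; this text tells all that it offers.
- The arm moves only by the tool apply_moves, never from a script. Its argument "series" is a list of rows, each an object with "linear": the shift along the world's x, y, z in cm, a list of three; "rot": the turn, a rotation vector about the world's x, y, z in rad, a list of three; "gripper": the finger opening in cm, from 0 to 8.54. A call has 1 to 5 rows; each row shifts and turns the pose as measured when the row begins; what a row does not reach is not made up. A row lasts 1/8 s, in which the tool goes at most 62.5 mm and 10.7 degrees, less where a joint would pass 70% of its speed; a pose out of reach is approached as far as the arm can. A call is refused whole if a number of a shift passes 6.25 or a number of a turn 0.188, either way. A call with a gripper value outside its range is refused whole. The fingers move at their own pace and stop on an object; "squeeze" is the grip in N (left out, the last holds). Time passes only in rows, so rows that do not move let the fingers close. It gives the time, the measured TCP pose, the force and the opening at its end, in the units of the state.
- arm.read_state(): the state, without advancing time (a new reading comes with each control period).
- vision.grab_frame(name): name is "scene" or "top" or "wrist"; returns the picture (420x560x3 uint8, blue, green, red); there is no depth.
- vision.camera_model(name): a dict with "fov_y" (degrees; the focal length in pixels is half the picture's height over the tangent of half this angle, whatever the lens; pixels are square), "cx", "cy" (the principal point, pixels), "cam_to_world" (4x4, takes a point from camera to world coordinates). Camera axes: x right, y up, looking along -z (the intrinsics and any distortion apply to the point x, -y, -z); pixel columns grow to the right and rows downward; lengths in m; the calibration is good to about 2 mm. A picture is of the moment at which its call begins: read the wrist's pose just before it. camera_model takes no time and is no camera call; for the wrist camera it gives the pose at the moment of the call.
- arm.job_done(): hands the job in, once; it reports no verdict.
The state is a dict: "clock": time; "joint_pos": joint angles; "qd": joint speeds; "effort": joint torques, N m; "ee_pos": TCP position; "eef_rot": TCP orientation; "force": force on the tool from outside, world axes, zero at the start; "ft_torque": the same for the moment, N m; "opening": opening from 0.0 (shut) to 1.0 (fully open).
Only numpy, scipy, OpenCV 4.12 (cv2) and the standard library are available. Lean on these libraries where they do the work, as an engineer would, in place of code of your own. Each camera call takes 0.05 s, during which the arm holds its last target.

## Working session

There is one attempt and no reset: what is moved stays moved. The work goes in short steps, Python scripts to look and compute and a tool call to move; the robot and the scene stay as the last step left them, time stands still between calls to the robot, and variables do not carry over. Pictures are saved under pics/ and viewed, and the job is handed in when it is done.

Besides the shell and the picture viewer there is one more tool, called after ">>>" as name(argument=value, ...), one argument or row to a line, values as JSON. apply_moves: Moves the arm, as the interface text tells. Its arguments: {"type":"object","properties":{"series":{"type":"array","items":{"type":"object","properties":{"linear":{"type":"array","items":{"type":"number"}},"rot":{"type":"array","items":{"type":"number"}},"gripper":{"type":"number"}}}},"squeeze":{"type":"number"}},"required":["series"]}

```bash
mkdir -p pics; python3 - <<'E'
from station import arm, vision
import cv2,numpy as np
s=arm.read_state(); print(s)
for n in ["scene","top","wrist"]:
    m=vision.camera_model(n); print(n,m)
    cv2.imwrite(f"pics/{n}0.png",vision.grab_frame(n))
E
```

```text
{'clock': 0.0, 'joint_pos': array([ 6.39428007e+01,  1.38311825e+01,  2.12657368e-01,  7.65014231e+01,
       -1.93152530e-03,  8.99988157e+01]), 'qd': array([-0.03545458, -0.13069164, -0.06898483,  0.1138428 , -0.04133094,
        0.04615078]), 'effort': array([-5.80659944e-04, -3.72318864e+01,  2.52408493e+01,  1.69809762e-02,
       -9.25328686e-05,  7.78148149e-06]), 'ee_pos': array([0.21942708, 0.44873688, 0.30301462]), 'eef_rot': array([[-8.98365075e-01,  4.39248677e-01, -8.89318655e-04],
       [ 4.39249576e-01,  8.98363076e-01, -1.89550753e-03],
       [-3.36681304e-05, -2.09349060e-03, -9.99997808e-01]]), 'force': array([-0.59824999,  0.3177834 ,  0.49301631]), 'ft_torque': array([-0.00614571, -0.01566338,  0.03549543]), 'opening': 0.9985912103097735}
scene {'fov_y': 50.55667668788003, 'cx': 288.79630039114016, 'cy': 211.09656887541618, 'cam_to_world': array([[-0.80095724, -0.30438955,  0.51557202,  1.11445062],
       [ 0.5984149 , -0.43455509,  0.67309842,  0.81942544],
       [ 0.01916032,  0.84764903,  0.53021129,  0.74855192],
       [ 0.        ,  0.        ,  0.        ,  1.        ]])}
top {'fov_y': 48.20452565613153, 'cx': 272.7604676356004, 'cy': 199.3796698023915, 'cam_to_world': array([[-2.73009557e-02,  9.91801265e-01, -1.24839533e-01,
         3.16776996e-01],
       [-9.99620908e-01, -2.75322433e-02, -1.27424494e-04,
         1.64422477e-02],
       [-3.56349216e-03,  1.24788728e-01,  9.92176937e-01,
         1.45011238e+00],
       [ 0.00000000e+00,  0.00000000e+00,  0.00000000e+00,
         1.00000000e+00]])}
wrist {'fov_y': 63.50080077622402, 'cx': 283.7641421783329, 'cy': 201.6633517376094, 'cam_to_world': array([[ 0.43969263, -0.85337674, -0.28003309,  0.14707935],
       [ 0.89814443,  0.41685562,  0.1398856 ,  0.48462233],
       [-0.00264175, -0.31301683,  0.94974391,  0.37375151],
       [ 0.        ,  0.        ,  0.        ,  1.        ]])}
```

View pics/scene0.png

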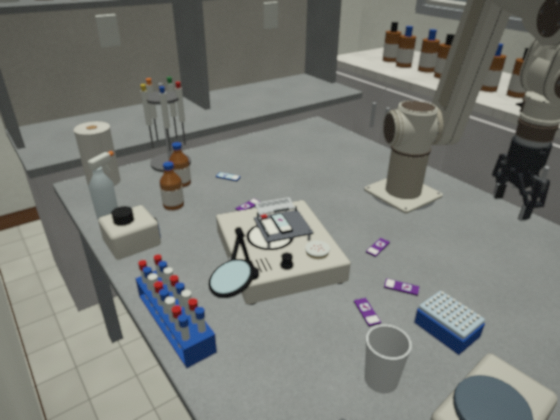

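View pics/top0.png

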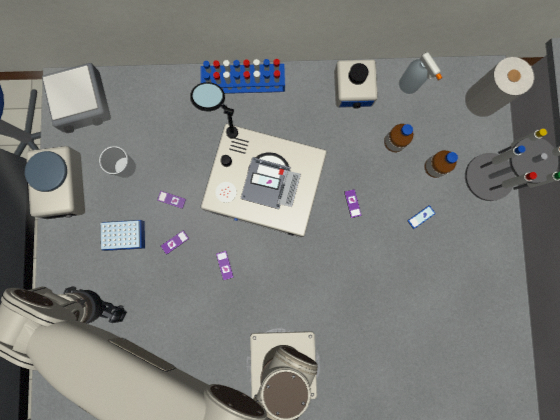

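View pics/wrist0.png

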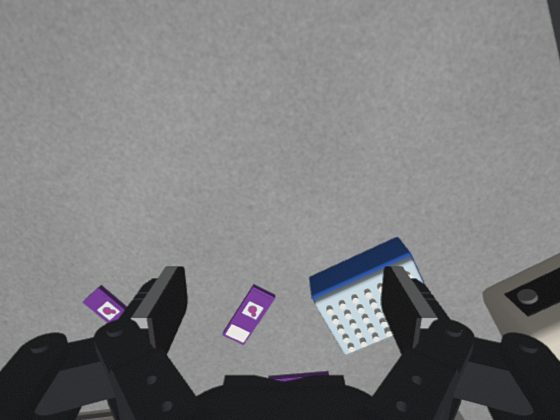

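```bash
python3 - <<'E'
import cv2
a=cv2.imread('pics/top0.png')[120:240,195:335]; cv2.imwrite('pics/topc.png',cv2.resize(a,None,fx=5.5,fy=5,interpolation=cv2.INTER_CUBIC))
a=cv2.imread('pics/scene0.png')[190:300,205:355]; cv2.imwrite('pics/scenec.png',cv2.resize(a,None,fx=5,fy=5,interpolation=cv2.INTER_CUBIC))
E
```

```text
(no output)
```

View pics/topc.png

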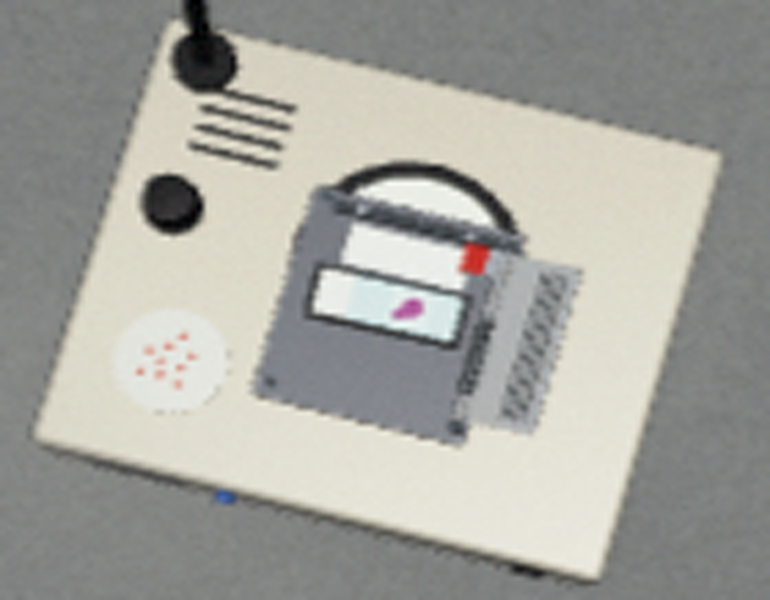

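View pics/scenec.png

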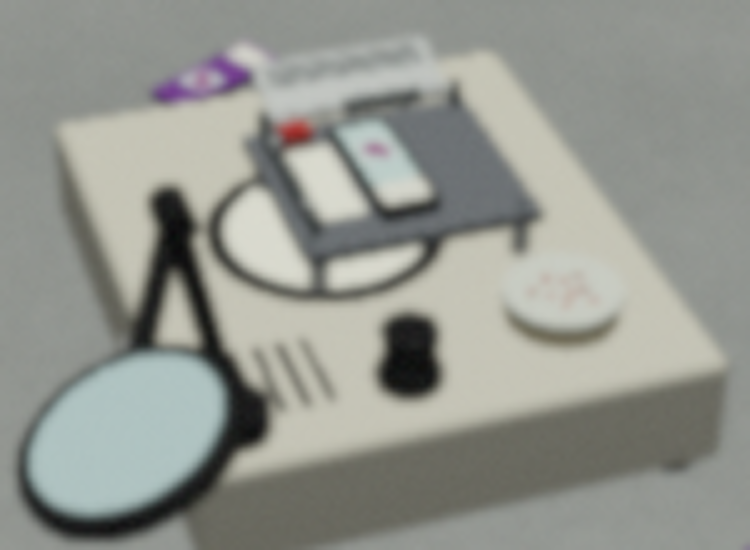

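```bash
cat > h.py <<'E'
import numpy as np,cv2
def ray(m,px,H=420):
    f=H/2/np.tan(np.radians(m['fov_y'])/2); T=np.array(m['cam_to_world'])
    px=np.atleast_2d(px).astype(float)
    d=np.c_[(px[:,0]-m['cx'])/f,-(px[:,1]-m['cy'])/f,-np.ones(len(px))]@T[:3,:3].T
    return T[:3,3],d
def cast(m,px,z):
    o,d=ray(m,px); return o+d*((z-o[2])/d[:,2])[:,None]
def proj(m,P):
    f=210/np.tan(np.radians(m['fov_y'])/2); T=np.array(m['cam_to_world'])
    q=(np.atleast_2d(P)-T[:3,3])@T[:3,:3]
    return np.c_[m['cx']+f*q[:,0]/-q[:,2], m['cy']-f*q[:,1]/-q[:,2]]
E
python3 - <<'E'
from station import vision; from h import *
m=vision.camera_model('top')
def c(p): return np.array(p)/[5.5,5]+[195,120]-0.5
b=cast(m,c([(168,20),(722,153),(602,578),(36,436)]),0.07)
# far-left, far-right, near-right, near-left
print(b.round(4)); print([np.linalg.norm(b[i]-b[(i+1)%4]).round(3) for i in range(4)])
s=cast(m,c([(320,188),(465,443),(255,395)]),0.10);print(s.round(4))
e=[s[1]-s[2],s[0]-s[2]];print([np.linalg.norm(v) for v in e])
def ang(v): return np.degrees(np.arctan2(v[1],v[0]))
print('x axis ang',ang(b[0]-b[3]),ang(b[1]-b[2]),ang(b[0]-b[1])-90,ang(s[0]-s[2]),ang(s[2]-s[1])-90)
t=np.radians(ang(b[0]-b[3])); x=np.array([np.cos(t),np.sin(t)]);y=np.array([-x[1],x[0]])
print('win', s[2,:2]+99*.001*x-.059*y, s[0,:2]-.029*x-.059*y, s[1,:2]+.099*x+.058*y)
print('red',cast(m,c([(476,258)]),0.112))
print('carrier corners',cast(m,c([(318,264),(472,290),(458,347),(304,317)]),.108))
E
```

```text
[[ 0.7258  0.1546  0.07  ]
 [ 0.635  -0.1465  0.07  ]
 [ 0.3823 -0.072   0.07  ]
 [ 0.4745  0.2293  0.07  ]]
[np.float64(0.315), np.float64(0.264), np.float64(0.315), np.float64(0.262)]
[[ 0.6132  0.0721  0.1   ]
 [ 0.4607 -0.0009  0.1   ]
 [ 0.4918  0.109   0.1   ]]
[np.float64(0.11418163503941677), np.float64(0.1269130605952814)]
x axis ang -16.56071644193102 -16.425907659390838 -16.764398339218914 -16.929434304552455 -15.779417050161669
win [0.56986727 0.02424861] [0.56859011 0.02377632] [0.572166   0.02651645]
red [[ 0.56695745 -0.00961321  0.112     ]]
carrier corners [[ 0.56650124  0.07377698  0.108     ]
 [ 0.5489331  -0.00702823  0.108     ]
 [ 0.51575501  0.00130296  0.108     ]
 [ 0.53555963  0.08182562  0.108     ]]
```

>>> apply_moves(
  series=[
    {"linear": [3.4, -4.9, 0], "rot": [0, 0, 0.08], "gripper": 8.5},
    {"linear": [3.4, -4.9, 0], "rot": [0, 0, 0.08]},
    {"linear": [3.4, -4.9, 0]},
    {"linear": [3.4, -4.9, 0]},
    {"linear": [3.4, -4.9, 0]},
  ],
)

```text
schema error: expected keys linear, rot, gripper
```

>>> apply_moves(
  series=[
    {"linear": [3.4, -4.9, 0], "rot": [0, 0, 0.08], "gripper": 7.0},
    {"linear": [3.4, -4.9, 0], "rot": [0, 0, 0.08], "gripper": 7.0},
    {"linear": [3.4, -4.9, 0], "rot": [0, 0, 0], "gripper": 7.0},
    {"linear": [3.4, -4.9, 0], "rot": [0, 0, 0], "gripper": 7.0},
    {"linear": [3.4, -4.9, 0], "rot": [0, 0, 0], "gripper": 7.0},
  ],
)

```text
clock: 0.78
ee_pos: [0.3908, 0.2, 0.3014]
eef_rot: [[-0.962, 0.274, -0.001], [0.274, 0.962, -0.002], [0.0, -0.002, -1.0]]
force: [0.9, 0.7, -0.3]
opening: 0.82
```

>>> apply_moves(
  series=[
    {"linear": [3.3, -4.8, 0], "rot": [0, 0, 0], "gripper": 7.0},
    {"linear": [3.3, -4.8, 0], "rot": [0, 0, 0], "gripper": 7.0},
    {"linear": [3.3, -4.8, 0], "rot": [0, 0, 0], "gripper": 7.0},
    {"linear": [3.3, -4.8, 0], "rot": [0, 0, 0], "gripper": 7.0},
    {"linear": [0, 0, 0], "rot": [0, 0, 0], "gripper": 7.0},
  ],
)

```text
clock: 1.4
ee_pos: [0.5272, -0.0027, 0.2999]
eef_rot: [[-0.96, 0.281, -0.001], [0.281, 0.96, -0.002], [0.001, -0.002, -1.0]]
force: [0.1, 0.3, -0.1]
opening: 0.82
```

```bash
cat > look.py <<'E'
import sys,pickle,cv2
from station import arm,vision
n,name=sys.argv[1],sys.argv[2]
m=vision.camera_model(n); s=arm.read_state(); im=vision.grab_frame(n)
cv2.imwrite(f'pics/{name}.png',im); pickle.dump((m,s),open(f'pics/{name}.pkl','wb'))
print(s['clock'],s['ee_pos'].round(4),s['force'].round(2),s['opening'].round(3),s['joint_pos'].round(1));print(s['eef_rot'].round(4).tolist())
E
python3 look.py wrist w1
```

```text
Traceback (most recent call last):
  File "look.py", line 6, in <module>
    print(s['clock'],s['ee_pos'].round(4),s['force'].round(2),s['opening'].round(3),s['joint_pos'].round(1));print(s['eef_rot'].round(4).tolist())
                                                              ^^^^^^^^^^^^^^^^^^
AttributeError: 'float' object has no attribute 'round'
```

View pics/w1.png

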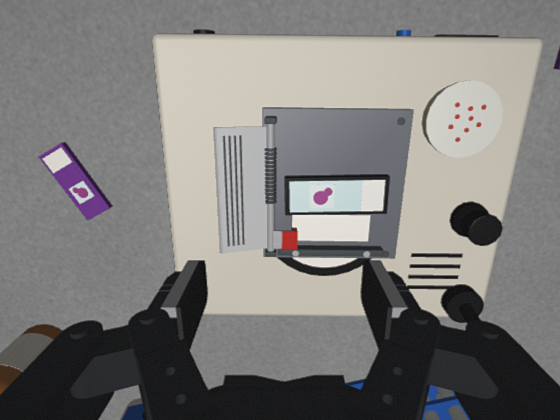

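```bash
sed -i "s/s\['opening'\].round(3)/round(float(s['opening']),3)/" look.py; python3 - <<'E'
import cv2,pickle
from h import *
m,s=pickle.load(open('pics/w1.pkl','rb')); im=cv2.imread('pics/w1.png')
print(s['clock'],s['ee_pos'],s['joint_pos'].round(1))
c=im[95:275,205:425]; cv2.imwrite('pics/w1c.png',cv2.resize(c,None,fx=3.3,fy=3.3,interpolation=cv2.INTER_CUBIC))
sub=im[150:225,270:405]
dark=(sub.max(axis=2)<60).astype(np.uint8)
cs,_=cv2.findContours(dark,cv2.RETR_EXTERNAL,cv2.CHAIN_APPROX_NONE)
k=max(cs,key=cv2.contourArea); r=cv2.minAreaRect(k); p=cv2.boxPoints(r)+[270,150]
P=cast(m,p,.108); print('carrier px',p.round(1).tolist()); print(P.round(4),P.mean(0).round(4)); print([np.linalg.norm(P[i]-P[i-1]).round(4) for i in range(4)])
red=((im[...,2].astype(int)-im[...,1]>90)&(im[...,0]<90)).astype(np.uint8)
red[:220]=0;red[260:]=0
n,l,st,ce=cv2.connectedComponentsWithStats(red); print(st[1:],ce[1:])
E
```

```text
1.4 [ 0.52715481 -0.00266481  0.29987842] [-0.2 17.   4.  77.1 -0.1 16. ]
carrier px [[284.6, 175.5], [389.0, 174.4], [389.4, 213.0], [285.0, 214.1]]
[[ 0.5116  0.0023  0.108 ]
 [ 0.534   0.082   0.108 ]
 [ 0.5662  0.0762  0.108 ]
 [ 0.5431 -0.0065  0.108 ]] [0.5387 0.0385 0.108 ]
[np.float64(0.0327), np.float64(0.0828), np.float64(0.0327), np.float64(0.0859)]
[[282 231  15  18 254]] [[289.24409449 239.77559055]]
```

View pics/w1c.png

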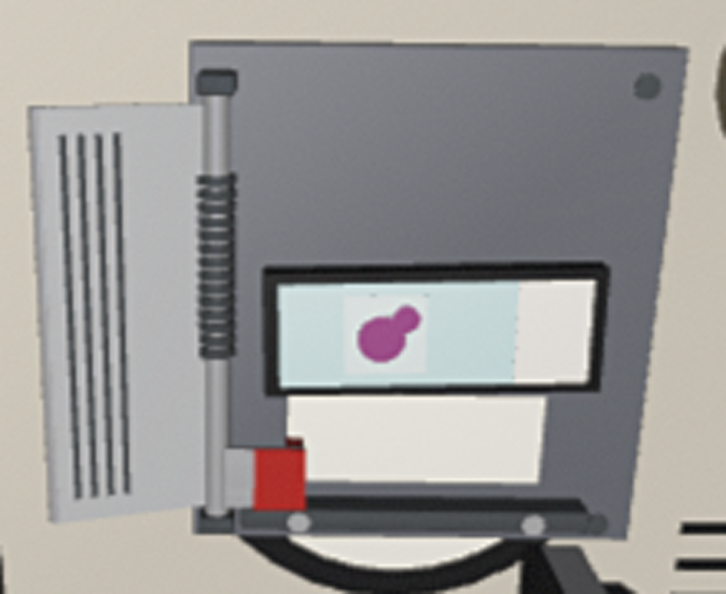

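```bash
python3 - <<'E'
import pickle
from h import *
m,s=pickle.load(open('pics/w1.pkl','rb'))
c=lambda p:(np.array(p)+.5)/3.3-.5+[205,95]
W=cast(m,c([(190,42),(687,47),(626,538),(193,532),(540,485)]),.1)[:,:2]
V=np.array([[-99,-58],[-99,59],[29,59],[29,-58],[12,33]])/1000
vc,wc=V.mean(0),W.mean(0); a=np.arctan2(((V-vc)[:,0]*(W-wc)[:,1]-(V-vc)[:,1]*(W-wc)[:,0]).sum(),((V-vc)*(W-wc)).sum())
R=np.array([[np.cos(a),-np.sin(a)],[np.sin(a),np.cos(a)]]);t=wc-R@vc
print('yaw',np.degrees(a),'win',t);print('resid mm',((V@R.T+t-W)*1000).round(1).tolist())
f=lambda p:((np.atleast_2d(p)[:,:2]-t)@R*1000).round(1)
print('carrier corners',f(cast(m,c([(264,268),(607,264),(600,390),(268,394)]),.108)))
print('carrier bottom near?',f(cast(m,c([(264,264),(607,262)]),.100)))
print('nose',f(cast(m,[289.2,239.8],.112)), 'plate corners top',f(cast(m,c([(28,106),(50,521)]),.1235)))
print('tcp',f(s['ee_pos']))
E
```

```text
yaw -16.98084437808778 win [0.56835022 0.02659178]
resid mm [[-0.3, -0.2], [0.2, 0.8], [0.7, 0.4], [0.8, -0.3], [-1.4, -0.6]]
carrier corners [[-46.8 -39.8]
 [-48.8  42.6]
 [-16.6  44.4]
 [-14.5 -38.4]]
carrier bottom near? [[-45.9 -39.8]
 [-47.4  45.1]]
nose [[  6.8 -35.3]] plate corners top [[-86.1 -91.4]
 [ 13.5 -91.3]]
tcp [[-30.9 -40. ]]
```

>>> apply_moves(
  series=[
    {"linear": [-3.3, 1.0, 0], "rot": [0, 0, -0.012], "gripper": 7.0},
    {"linear": [0, 0, -5], "rot": [0, 0, 0], "gripper": 7.0},
    {"linear": [0, 0, -4.5], "rot": [0, 0, 0], "gripper": 7.0},
    {"linear": [0, 0, 0], "rot": [0, 0, 0], "gripper": 7.0},
  ],
)

```text
clock: 1.95
ee_pos: [0.4892, 0.0135, 0.2035]
eef_rot: [[-0.959, 0.285, -0.003], [0.285, 0.959, 0.001], [0.003, 0.0, -1.0]]
force: [-0.2, -0.6, 1.1]
opening: 0.818
```

```bash
python3 look.py wrist w2; python3 look.py scene s2; python3 - <<'E'
import cv2
a=cv2.imread('pics/s2.png')[150:280,200:370]; cv2.imwrite('pics/s2c.png',cv2.resize(a,None,fx=4.5,fy=4.5,interpolation=cv2.INTER_CUBIC))
E
```

```text
1.95 [0.4892 0.0135 0.2035] [-0.18 -0.57  1.1 ] 0.818 [  1.5  16.7 -11.5  62.1   0.1  18.1]
[[-0.9585, 0.285, -0.0031], [0.285, 0.9585, 0.001], [0.0033, 0.0, -1.0]]
2.0 [0.4908 0.0135 0.2056] [0.84 0.46 1.44] 0.819 [  1.5  16.6 -11.2  62.1   0.1  18.1]
[[-0.9585, 0.285, 0.0011], [0.285, 0.9585, 0.0011], [-0.0007, 0.0014, -1.0]]
```

View pics/w2.png

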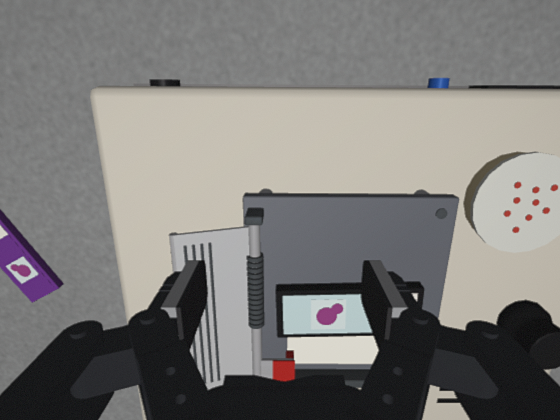

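View pics/s2c.png

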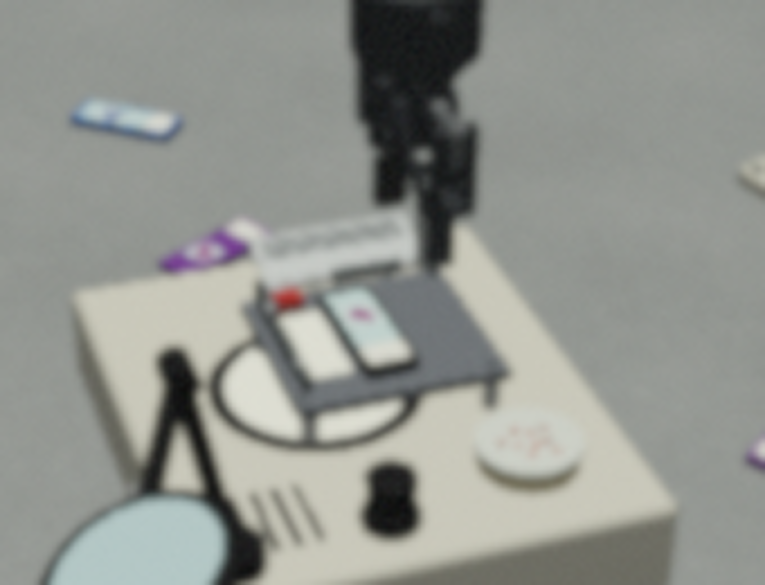

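```bash
python3 - <<'E'
import cv2
a=cv2.imread('pics/w2.png')[240:350,130:450]; cv2.imwrite('pics/w2c.png',cv2.resize(a,None,fx=2.5,fy=2.5,interpolation=cv2.INTER_CUBIC).clip(0,255)*1)
import numpy as np
b=np.clip(cv2.imread('pics/w2c.png').astype(float)*1.8,0,255).astype('uint8');cv2.imwrite('pics/w2c.png',b)
import pickle; from h import *
m,s=pickle.load(open('pics/w2.pkl','rb'))
R=s['eef_rot'];p=s['ee_pos']
for px in [(206,262),(363,262),(190,262),(380,262)]:
    o,d=ray(m,px); o=R.T@(o-p); d=(d@R)[0]
    for X in (9,11,13):
        k=(X/1000-o[0])/d[0]; print(px,((o+k*d)*1000).round(1))
E
```

```text
(206, 262) [  9.  -34.   62.5]
(206, 262) [ 11.  -33.   58.8]
(206, 262) [ 13.  -32.1  55.1]
(363, 262) [ 9.  34.9 62.5]
(363, 262) [11.  33.9 58.8]
(363, 262) [13.  33.  55.1]
(190, 262) [  9.  -41.   62.5]
(190, 262) [ 11.  -39.8  58.8]
(190, 262) [ 13.  -38.7  55.1]
(380, 262) [ 9.  42.4 62.5]
(380, 262) [11.  41.2 58.8]
(380, 262) [13. 40. 55.]
```

View pics/w2c.png

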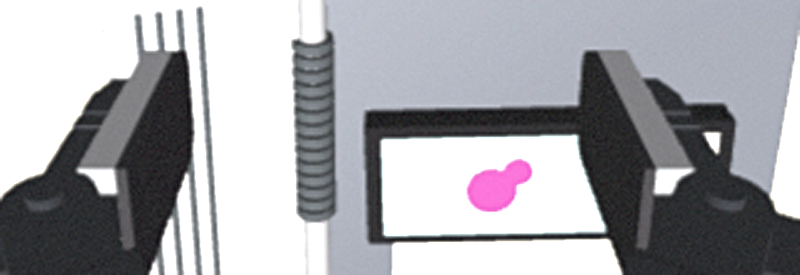

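>>> apply_moves(
  series=[
    {"linear": [0.2, -0.6, 0], "rot": [0, 0, 0], "gripper": 7.8},
    {"linear": [0, 0, -0.5], "rot": [0, 0, 0], "gripper": 7.8},
    {"linear": [0, 0, -0.5], "rot": [0, 0, 0], "gripper": 7.8},
    {"linear": [0, 0, -0.3], "rot": [0, 0, 0], "gripper": 7.8},
    {"linear": [0, 0, 0], "rot": [0, 0, 0], "gripper": 7.8},
  ],
)

```text
clock: 2.68
ee_pos: [0.4976, 0.0072, 0.1986]
eef_rot: [[-0.958, 0.285, 0.015], [0.285, 0.959, 0.001], [-0.014, 0.005, -1.0]]
force: [1.5, 0.3, -0.4]
opening: 0.912
```

```bash
python3 look.py wrist w3
```

```text
2.675 [0.4976 0.0072 0.1986] [ 1.52  0.26 -0.37] 0.912 [  0.8  17.2 -11.6  60.4   0.1  17.4]
[[-0.9584, 0.285, 0.0147], [0.285, 0.9585, 0.0013], [-0.0137, 0.0054, -0.9999]]
```

View pics/w3.png

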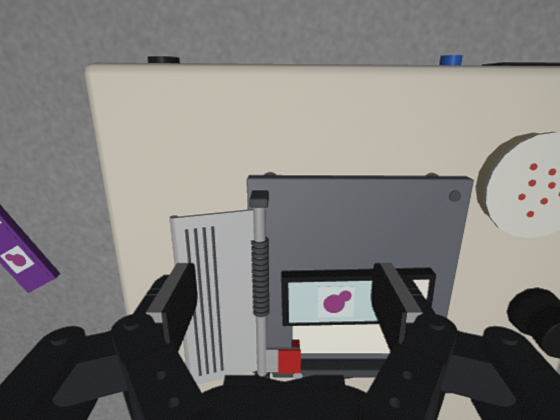

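>>> apply_moves(
  series=[
    {"linear": [-0.6, 0.15, 0], "rot": [0, 0.015, 0], "gripper": 7.8},
    {"linear": [0, 0, -0.4], "rot": [0, 0, 0], "gripper": 7.8},
    {"linear": [0, 0, -0.4], "rot": [0, 0, 0], "gripper": 7.8},
    {"linear": [0, 0, 0], "rot": [0, 0, 0], "gripper": 7.8},
  ],
)

```text
clock: 3.22
ee_pos: [0.491, 0.0088, 0.19]
eef_rot: [[-0.959, 0.285, -0.002], [0.285, 0.959, 0.001], [0.002, 0.001, -1.0]]
force: [-1.0, 0.8, 0.0]
opening: 0.91
```

>>> apply_moves(
  series=[
    {"linear": [0, 0, -0.5], "rot": [0, 0, 0], "gripper": 7.8},
    {"linear": [0, 0, -0.4], "rot": [0, 0, 0], "gripper": 7.8},
    {"linear": [0, 0, 0], "rot": [0, 0, 0], "gripper": 7.8},
  ],
)

```text
clock: 3.6
ee_pos: [0.4913, 0.0086, 0.1808]
eef_rot: [[-0.958, 0.285, -0.001], [0.285, 0.958, 0.0], [0.001, 0.0, -1.0]]
force: [0.1, 0.4, 2.9]
opening: 0.915
```

>>> apply_moves(
  series=[
    {"linear": [0, 0, -0.5], "rot": [0, 0, 0], "gripper": 7.8},
    {"linear": [0, 0, -0.5], "rot": [0, 0, 0], "gripper": 7.8},
    {"linear": [0, 0, -0.4], "rot": [0, 0, 0], "gripper": 7.8},
    {"linear": [0, 0, 0], "rot": [0, 0, 0], "gripper": 7.8},
  ],
)

```text
clock: 4.1
ee_pos: [0.4916, 0.0086, 0.1668]
eef_rot: [[-0.958, 0.285, 0.001], [0.285, 0.958, 0.001], [-0.0, 0.001, -1.0]]
force: [-0.6, -0.3, 4.6]
opening: 0.915
```

```bash
python3 look.py wrist w4;python3 look.py scene s4; python3 - <<'E'
import cv2
a=cv2.imread('pics/s4.png')[170:280,230:350]; cv2.imwrite('pics/s4c.png',cv2.resize(a,None,fx=5,fy=5,interpolation=cv2.INTER_CUBIC))
E
```

```text
4.1 [0.4916 0.0086 0.1668] [-0.59 -0.3   4.59] 0.915 [  1.   18.9 -14.4  56.7   0.   17.6]
[[-0.9584, 0.2853, 0.0005], [0.2853, 0.9584, 0.0006], [-0.0003, 0.0007, -1.0]]
4.15 [0.4916 0.0085 0.167 ] [-0.61  0.26  4.42] 0.913 [  1.   18.9 -14.4  56.7   0.   17.6]
[[-0.9584, 0.2854, 0.0006], [0.2854, 0.9584, 0.0004], [-0.0005, 0.0005, -1.0]]
```

View pics/w4.png

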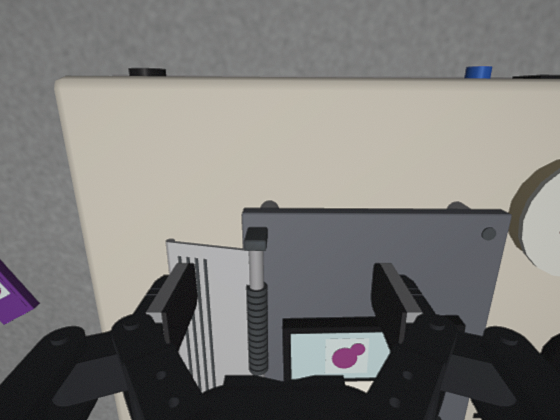

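View pics/s4c.png

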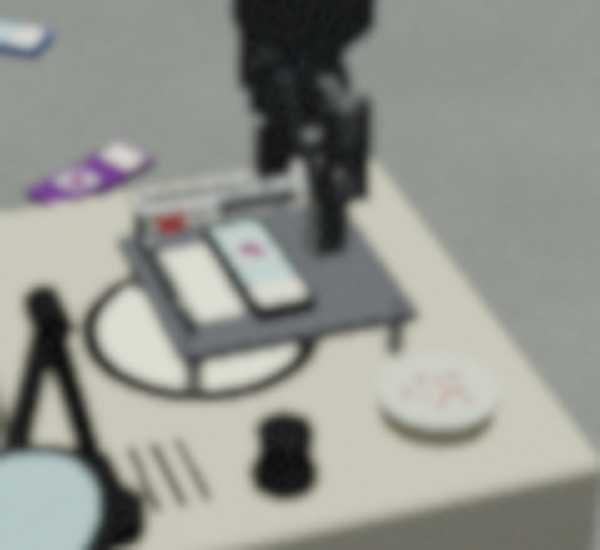

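>>> apply_moves(
  series=[
    {"linear": [-0.05, -0.2, -0.2], "rot": [0, 0, 0], "gripper": 7.8},
    {"linear": [0, 0, -0.2], "rot": [0, 0, 0], "gripper": 7.8},
    {"linear": [0, 0, 0], "rot": [0, 0, 0], "gripper": 7.8},
  ],
)

```text
clock: 4.58
ee_pos: [0.4918, 0.0074, 0.1639]
eef_rot: [[-0.959, 0.285, 0.003], [0.285, 0.959, 0.003], [-0.002, 0.003, -1.0]]
force: [-1.5, 0.6, 5.1]
opening: 0.912
```

>>> apply_moves(
  series=[
    {"linear": [0.5, -0.15, -0.05], "rot": [0, 0, 0], "gripper": 7.8},
    {"linear": [0.5, -0.15, -0.03], "rot": [0, 0, 0], "gripper": 7.8},
    {"linear": [0.5, -0.15, -0.03], "rot": [0, 0, 0], "gripper": 7.8},
    {"linear": [0, 0, 0], "rot": [0, 0, 0], "gripper": 7.8},
  ],
)

```text
clock: 5.08
ee_pos: [0.5048, 0.0025, 0.1623]
eef_rot: [[-0.959, 0.285, -0.005], [0.285, 0.959, 0.003], [0.005, 0.002, -1.0]]
force: [-2.3, -0.1, 4.9]
opening: 0.914
```

```bash
python3 look.py wrist w5;python3 look.py scene s5; python3 - <<'E'
import cv2
a=cv2.imread('pics/s5.png')[170:280,230:350]; cv2.imwrite('pics/s5c.png',cv2.resize(a,None,fx=5,fy=5,interpolation=cv2.INTER_CUBIC))
E
```

```text
5.075 [0.5048 0.0025 0.1623] [-2.31 -0.1   4.9 ] 0.914 [  0.2  20.7 -12.5  57.1   0.2  16.8]
[[-0.9586, 0.2848, -0.0046], [0.2848, 0.9586, 0.003], [0.0052, 0.0016, -1.0]]
5.125 [0.5048 0.0025 0.1623] [-3.18  0.    6.28] 0.917 [  0.2  20.7 -12.5  57.1   0.2  16.8]
[[-0.9586, 0.2849, -0.0045], [0.2848, 0.9586, 0.003], [0.0051, 0.0016, -1.0]]
```

View pics/w5.png

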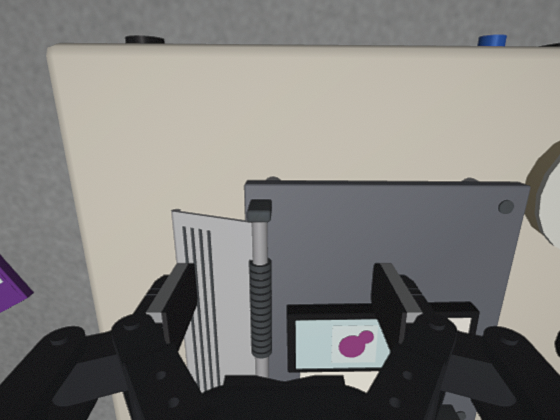

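View pics/s5c.png

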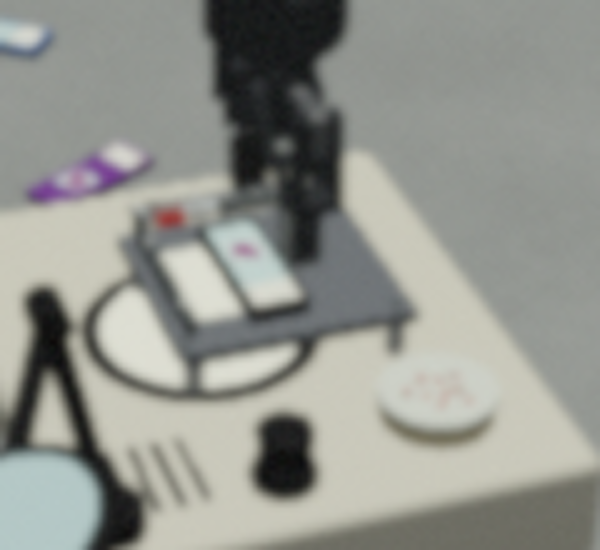

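>>> apply_moves(
  series=[
    {"linear": [0.5, -0.14, -0.02], "rot": [0, -0.004, 0], "gripper": 7.8},
    {"linear": [0.5, -0.14, 0], "rot": [0, 0, 0], "gripper": 7.8},
    {"linear": [0.5, -0.14, 0], "rot": [0, 0, 0], "gripper": 7.8},
    {"linear": [0, 0, 0], "rot": [0, 0, 0], "gripper": 7.8},
  ],
)

```text
clock: 5.68
ee_pos: [0.5175, -0.0016, 0.1623]
eef_rot: [[-0.959, 0.284, -0.008], [0.284, 0.959, 0.005], [0.009, 0.003, -1.0]]
force: [-2.8, 0.1, 4.0]
opening: 0.913
```

```bash
python3 look.py wrist w6;python3 look.py scene s6; python3 - <<'E'
import cv2
a=cv2.imread('pics/s6.png')[170:280,230:350]; cv2.imwrite('pics/s6c.png',cv2.resize(a,None,fx=5,fy=5,interpolation=cv2.INTER_CUBIC))
E
```

```text
5.675 [ 0.5175 -0.0016  0.1623] [-2.84  0.08  3.98] 0.913 [ -0.3  22.1 -10.3  58.    0.3  16.2]
[[-0.9588, 0.2841, -0.0081], [0.284, 0.9588, 0.0052], [0.0092, 0.0027, -1.0]]
5.725 [ 0.5175 -0.0016  0.1623] [-3.32  0.15  5.89] 0.911 [ -0.3  22.1 -10.3  58.    0.3  16.2]
[[-0.9588, 0.284, -0.0079], [0.284, 0.9588, 0.0051], [0.0091, 0.0026, -1.0]]
```

View pics/w6.png

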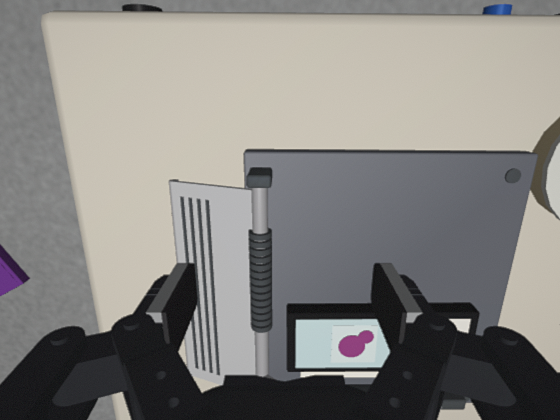

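View pics/s6c.png

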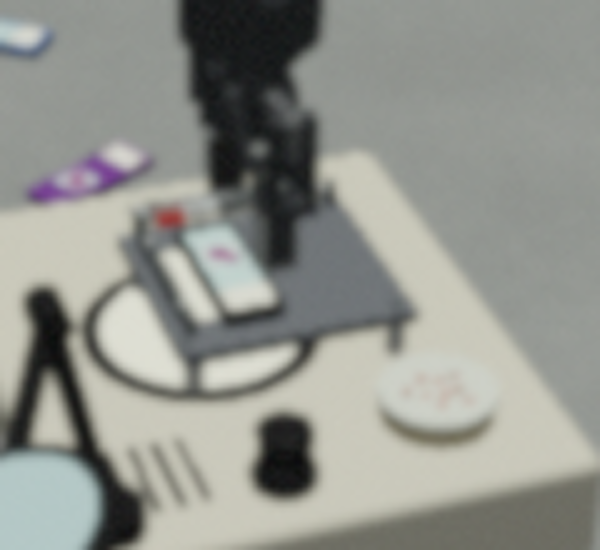

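>>> apply_moves(
  series=[
    {"linear": [0.5, -0.14, -0.03], "rot": [-0.005, -0.01, 0], "gripper": 7.8},
    {"linear": [0.5, -0.14, -0.03], "rot": [-0.002, -0.005, 0], "gripper": 7.8},
    {"linear": [0.1, -0.03, -0.02], "rot": [0, 0, 0], "gripper": 7.8},
    {"linear": [0, 0, 0], "rot": [0, 0, 0], "gripper": 7.8},
  ],
)

```text
clock: 6.28
ee_pos: [0.5248, -0.0037, 0.1623]
eef_rot: [[-0.959, 0.282, -0.002], [0.282, 0.959, 0.002], [0.002, 0.001, -1.0]]
force: [-2.5, -0.0, 4.8]
opening: 0.913
```

```bash
python3 look.py wrist w7;python3 look.py scene s7; python3 - <<'E'
import cv2
a=cv2.imread('pics/s7.png')[170:280,230:350]; cv2.imwrite('pics/s7c.png',cv2.resize(a,None,fx=5,fy=5,interpolation=cv2.INTER_CUBIC))
E
```

```text
6.275 [ 0.5248 -0.0037  0.1623] [-2.5  -0.04  4.8 ] 0.913 [-0.5 22.6 -9.5 58.   0.1 15.9]
[[-0.9594, 0.2821, -0.0019], [0.2821, 0.9594, 0.0021], [0.0024, 0.0014, -1.0]]
6.325 [ 0.5248 -0.0038  0.1623] [-2.9  -0.14  5.72] 0.916 [-0.5 22.6 -9.5 58.   0.1 15.9]
[[-0.9594, 0.2822, -0.0019], [0.2822, 0.9594, 0.0021], [0.0024, 0.0014, -1.0]]
```

View pics/s7c.png

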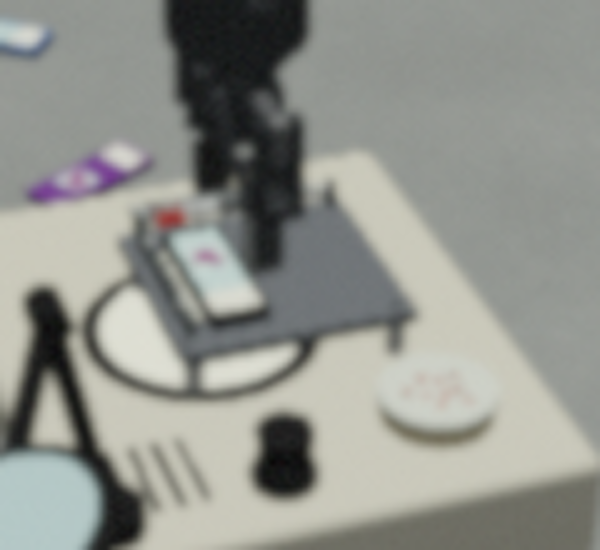

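>>> apply_moves(
  series=[
    {"linear": [0.3, -0.09, -0.03], "rot": [0, 0, 0], "gripper": 7.8},
    {"linear": [0.3, -0.09, -0.02], "rot": [0, 0, 0], "gripper": 7.8},
    {"linear": [0.15, -0.05, -0.02], "rot": [0, 0, 0], "gripper": 7.8},
    {"linear": [0, 0, 0], "rot": [0, 0, 0], "gripper": 7.8},
  ],
)

```text
clock: 6.88
ee_pos: [0.5287, -0.005, 0.1623]
eef_rot: [[-0.96, 0.28, -0.011], [0.28, 0.96, 0.006], [0.012, 0.003, -1.0]]
force: [-2.0, -0.0, 3.5]
opening: 0.916
```

```bash
python3 look.py wrist w8;python3 look.py scene s8; python3 - <<'E'
import cv2
a=cv2.imread('pics/s8.png')[190:270,240:330]; cv2.imwrite('pics/s8c.png',cv2.resize(a,None,fx=7,fy=7,interpolation=cv2.INTER_CUBIC))
E
```

```text
6.875 [ 0.5287 -0.005   0.1623] [-2.01 -0.01  3.52] 0.916 [-0.7 23.3 -8.4 58.9  0.3 15.6]
[[-0.9598, 0.2805, -0.0106], [0.2804, 0.9599, 0.006], [0.0119, 0.0027, -0.9999]]
6.925 [ 0.5288 -0.005   0.1623] [-3.88 -0.54  5.03] 0.912 [-0.7 23.3 -8.4 58.9  0.3 15.6]
[[-0.9598, 0.2805, -0.0105], [0.2804, 0.9599, 0.0058], [0.0117, 0.0026, -0.9999]]
```

View pics/s8c.png

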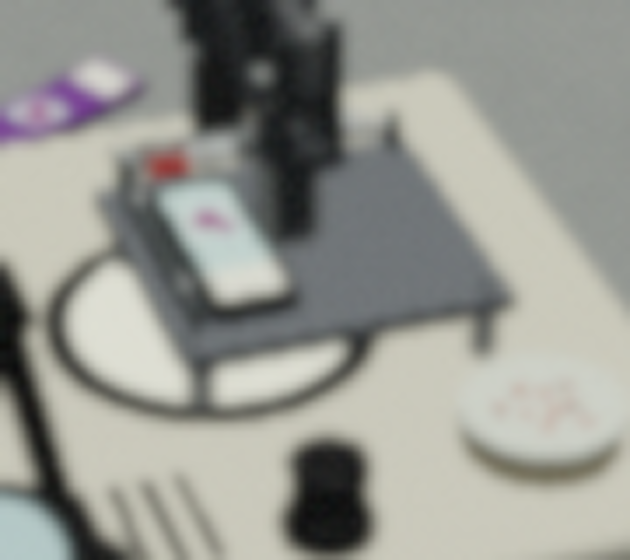

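View pics/w8.png

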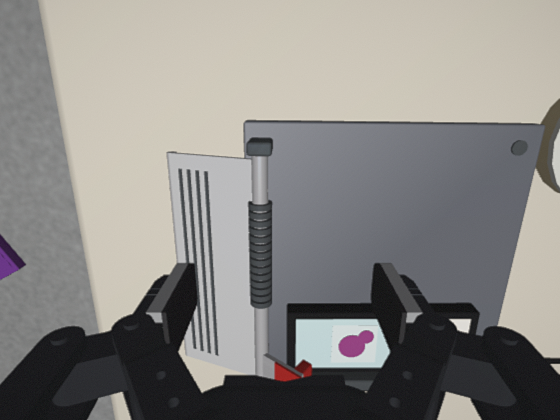

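>>> apply_moves(
  series=[
    {"linear": [0.2, -0.06, -0.03], "rot": [-0.006, -0.012, 0], "gripper": 7.8},
    {"linear": [0.2, -0.06, -0.02], "rot": [0, 0, 0], "gripper": 7.8},
    {"linear": [0.2, -0.06, -0.02], "rot": [0, 0, 0], "gripper": 7.8},
  ],
)

```text
clock: 7.35
ee_pos: [0.5317, -0.0059, 0.1623]
eef_rot: [[-0.96, 0.279, -0.005], [0.279, 0.96, 0.003], [0.006, 0.002, -1.0]]
force: [-7.0, 0.3, 9.3]
opening: 0.915
```

>>> apply_moves(
  series=[
    {"linear": [0.25, -0.07, 0], "rot": [0, -0.005, 0], "gripper": 7.8},
    {"linear": [0.2, -0.06, 0], "rot": [0, 0, 0], "gripper": 7.8},
  ],
)

```text
clock: 7.6
ee_pos: [0.5321, -0.0062, 0.1622]
eef_rot: [[-0.961, 0.277, -0.01], [0.277, 0.961, 0.006], [0.011, 0.003, -1.0]]
force: [-8.1, 2.6, 9.1]
opening: 0.913
```

```bash
python3 look.py wrist w9;python3 look.py scene s9;python3 look.py top t9; python3 - <<'E'
import cv2
a=cv2.imread('pics/s9.png')[190:270,240:330]; cv2.imwrite('pics/s9c.png',cv2.resize(a,None,fx=7,fy=7,interpolation=cv2.INTER_CUBIC))
E
```

```text
7.6 [ 0.5321 -0.0062  0.1622] [-8.09  2.6   9.14] 0.913 [-0.8 23.6 -7.9 59.   0.4 15.3]
[[-0.9608, 0.2772, -0.01], [0.2772, 0.9608, 0.0064], [0.0114, 0.0034, -0.9999]]
7.65 [ 0.5321 -0.0062  0.1622] [-9.51  0.55  9.33] 0.915 [-0.8 23.7 -7.9 59.   0.4 15.3]
[[-0.9608, 0.2771, -0.0102], [0.277, 0.9608, 0.0065], [0.0116, 0.0034, -0.9999]]
7.7 [ 0.5321 -0.0061  0.1622] [-8.8   0.06 10.3 ] 0.913 [-0.8 23.6 -7.9 59.   0.4 15.3]
[[-0.9608, 0.277, -0.0101], [0.277, 0.9609, 0.0065], [0.0115, 0.0034, -0.9999]]
```

View pics/s9c.png

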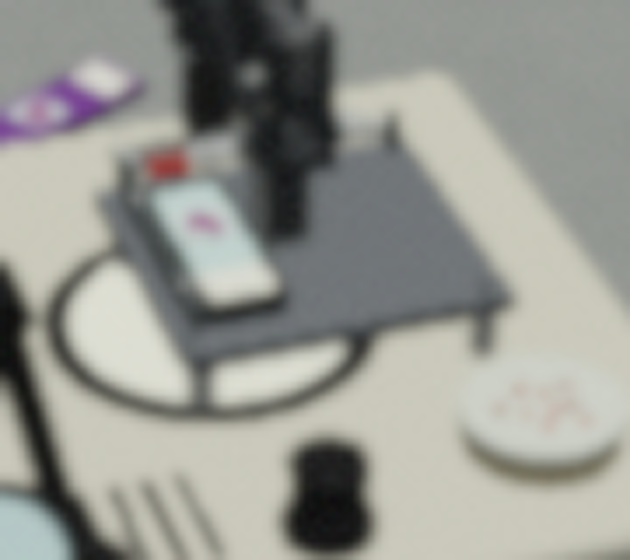

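View pics/w9.png

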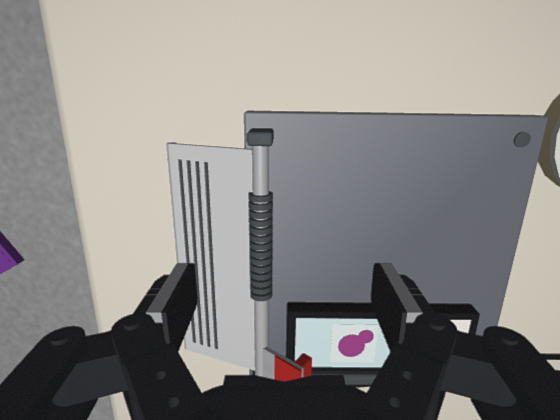

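>>> apply_moves(
  series=[
    {"linear": [-0.3, 0.09, 0], "rot": [-0.006, -0.01, 0], "gripper": 7.8},
    {"linear": [-0.3, 0.09, 0], "rot": [0, 0, 0], "gripper": 7.8},
    {"linear": [0, 0, 0.5], "rot": [0, 0, 0], "gripper": 7.8},
    {"linear": [0, 0, 0.5], "rot": [0, 0, 0], "gripper": 7.8},
  ],
)

```text
clock: 8.25
ee_pos: [0.5293, -0.0061, 0.1735]
eef_rot: [[-0.961, 0.278, 0.007], [0.278, 0.961, -0.004], [-0.008, -0.002, -1.0]]
force: [-0.5, -1.3, 2.7]
opening: 0.913
```

>>> apply_moves(
  series=[
    {"linear": [0, 0, 0.7], "rot": [0, 0, 0], "gripper": 7.8},
    {"linear": [0, 0, 1], "rot": [0, 0, 0], "gripper": 7.8},
    {"linear": [0, 0, 3], "rot": [0, 0, 0], "gripper": 7.8},
    {"linear": [0, 0, 5], "rot": [0, 0, 0], "gripper": 7.8},
    {"linear": [0, 0, 5], "rot": [0, 0, 0], "gripper": 7.8},
  ],
)

```text
clock: 8.88
ee_pos: [0.5253, -0.0037, 0.3199]
eef_rot: [[-0.961, 0.276, -0.008], [0.276, 0.961, 0.003], [0.008, 0.001, -1.0]]
force: [1.4, -0.7, 1.1]
opening: 0.911
```

```bash
python3 look.py wrist w10;python3 look.py scene s10; python3 - <<'E'
import cv2
a=cv2.imread('pics/s10.png')[190:270,240:330]; cv2.imwrite('pics/s10c.png',cv2.resize(a,None,fx=7,fy=7,interpolation=cv2.INTER_CUBIC))
E
```

```text
8.875 [ 0.5253 -0.0037  0.3199] [ 1.43 -0.68  1.15] 0.911 [-0.5 16.6  6.5 80.3  0.2 15.6]
[[-0.9611, 0.2762, -0.0076], [0.2762, 0.9611, 0.0028], [0.0081, 0.0006, -1.0]]
8.925 [ 0.5275 -0.0037  0.3275] [ 2.71 -0.32  5.17] 0.914 [-0.5 16.3  7.1 80.6  0.2 15.6]
[[-0.9611, 0.2761, 0.0045], [0.2762, 0.9611, 0.0028], [-0.0036, 0.0039, -1.0]]
```

View pics/s10c.png

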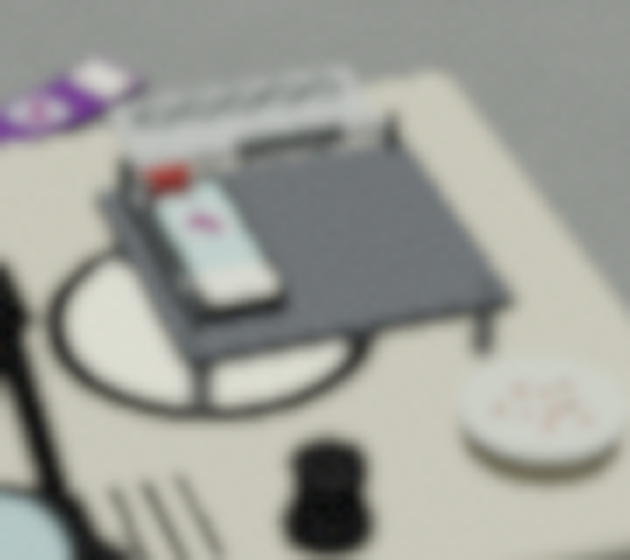

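View pics/w10.png

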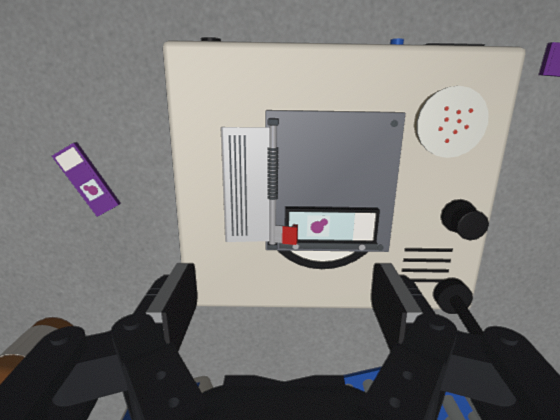

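>>> apply_moves(
  series=[
    {"linear": [0, 0, 0], "rot": [0, 0, 0], "gripper": 7.8},
    {"linear": [0, 0, 0], "rot": [0, 0, 0], "gripper": 7.8},
  ],
)

```text
clock: 9.22
ee_pos: [0.5274, -0.0031, 0.3245]
eef_rot: [[-0.961, 0.276, 0.004], [0.276, 0.961, 0.004], [-0.003, 0.005, -1.0]]
force: [0.7, 0.3, -0.2]
opening: 0.911
```

```bash
python3 look.py wrist w11; python3 - <<'E'
import cv2
a=cv2.imread('pics/w11.png')[95:275,205:425]; cv2.imwrite('pics/w11c.png',cv2.resize(a,None,fx=3.3,fy=3.3,interpolation=cv2.INTER_CUBIC))
E
```

```text
9.225 [ 0.5274 -0.0031  0.3245] [ 0.68  0.28 -0.24] 0.911 [-0.4 16.4  6.8 80.2  0.2 15.6]
[[-0.9612, 0.2757, 0.0037], [0.2757, 0.9612, 0.0038], [-0.0026, 0.0046, -1.0]]
```

View pics/w11c.png

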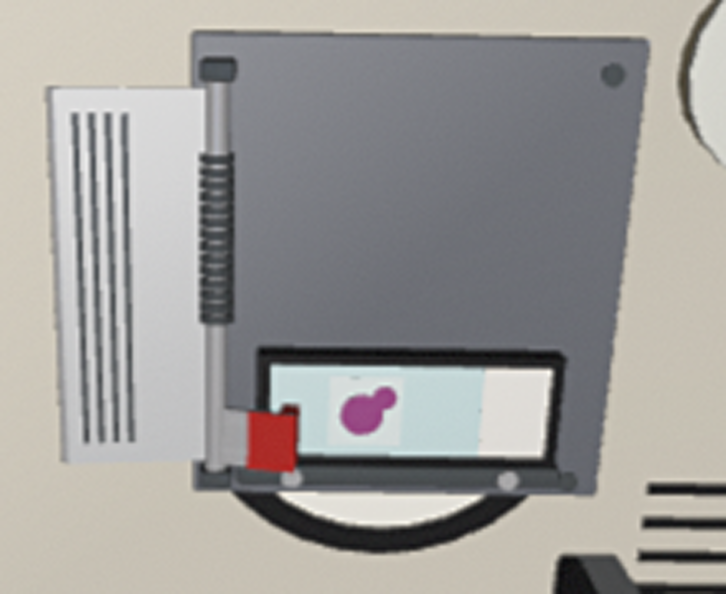

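```bash
python3 - <<'E'
import pickle
from h import *
m,s=pickle.load(open('pics/w11.pkl','rb'))
c=lambda p:(np.array(p)+.5)/3.3-.5+[205,95]
W=cast(m,c([(193,32),(648,40),(596,494),(194,489)]),.1)[:,:2]
V=np.array([[-99,-58],[-99,59],[29,59],[29,-58]])/1000
vc,wc=V.mean(0),W.mean(0); a=np.arctan2(((V-vc)[:,0]*(W-wc)[:,1]-(V-vc)[:,1]*(W-wc)[:,0]).sum(),((V-vc)*(W-wc)).sum())
R=np.array([[np.cos(a),-np.sin(a)],[np.sin(a),np.cos(a)]]);t=wc-R@vc
print(np.degrees(a),t,((V@R.T+t-W)*1000).round(1).tolist())
f=lambda p:((np.atleast_2d(p)[:,:2]-t)@R*1000).round(1)
print(f(cast(m,c([(258,354),(566,359)]),.108)),f(cast(m,c([(554,463)]),.108)))
E
```

```text
-16.872275053359203 [0.56813848 0.02659745] [[-0.5, -0.5], [-0.4, 0.9], [0.4, 0.0], [0.4, -0.5]]
[[-15.6 -39.8]
 [-15.3  43.6]] [[15.4 43.3]]
```

```bash
python3 -c "
from station import arm; print(arm.job_done())"
```

```text
the job is handed in; nothing more can be done
None
```

The black carrier is loaded and clamped, and I handed the job in at about 9.2 s; no verdict was reported.

**What I did:** One fingertip pressed the thumb plate down, at about 5 N. The other pushed the carrier about 31 mm, under the lifted nose, until the push force rose to 8–9 N against the fence. I then backed the pusher off slightly, let the plate up and raised the hand about 15 cm clear.

**Last checks, from the wrist picture:**

| Quantity | Measured | Allowed |
|---|---|---|
| Carrier x, to the fence | about 0.4 mm | ±3 mm |
| Carrier y, along the fence | about +2 mm | ±9 mm |
| Angle to the fence | under 0.01 rad | below 0.06 rad |

- **Nose and hand:** The nose is seen resting on the right-hand end of the carrier. The hand's force reads about zero.
- **Not measured directly:** I could not read the clip angle or the clamping force. I judged them only from the pictures and the force on the hand.
- **One disagreement:** At the start, the nose's measured sideways position was about 4 mm off its stated one, probably because I assumed the wrong height for it. Everything else I measured agreed within about 2 mm.
- **Bystanders:** The dish and loupe look unmoved in the pictures. I did not measure any of the seven bystanders again at the end.

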